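# Blow a leaf tile clean and hold it home in the straightness gauge

### The job

Dust off the leaf tile where it lies on the blow-off rack: squeeze the air gun's red trigger right in, keep it in for about a second, and let it spring back out. Then lay the tile flat and central on the two rails of the gauge and push it, end first, against the sprung plunger until that end sits squarely on both brass stop posts, firmly but without ramming it. Finish while still holding it pressed there so that I can read the dial, and leave everything else on the table where it is.

Things in the scene. Friction and masses are not known exactly. Their poses are not given: they have to be found in the camera images.
- blowoff: Blow-off station, fixed: grey base plate 230 (x) x 350 (y) x 8 mm, origin under its centre. On it a blue pistol-grip air gun is strapped down lying on its side, in a level plane 75 mm up: barrel 25 mm thick along the line x = +70 mm, nozzle blowing to -y; grip pointing to -x, ending in a grey filter-regulator at x = -64 to -104 mm, highest point 112 mm.
- rack (a point): Middle of the open rack in front of the nozzle, at the top of its bars, 40 mm above the table; axes as the station's. Two aluminium bars along y, together 36 mm wide, 130 mm long; beside them fingers have room down to 8 mm above the table.
- trigger (a joint): Red sprung trigger of the air gun, 66 mm long, 18 mm high (about the gun's plane), hinged at the barrel and lying along the station's -x in front of (-y of) the grip. Value in rad: 0 out, 0.31 squeezed right in against its stop. Needs 3 N to start, 8 N right in, 45 mm from the hinge; springs back by itself.
- squeeze (a point): Where the gripper's centre belongs to squeeze the trigger from above, fingers closing along the station's y: 75 mm above the table, 45 mm from the hinge. The back of the grip (24 x 22 mm high) is 18 mm to +y of it; the front of the trigger is 32 mm to -y of it when out, 18 mm when right in. Axes as the station's.
- tile: Leaf tile to be checked: fired buff clay, 96 mm (x) x 60 mm (y) x 12 mm, with a grey-green leaf in 2.5 mm relief on top; about 150 g. Origin at the centre of its underside. It starts leaf up on the rack, its length roughly along the station's y, overhanging the bars by about 12 mm each side. Its two ends are alike.
- gauge: End-straightness gauge, fixed: black base plate 280 (x) x 130 (y) x 14 mm, origin under its centre. Two steel rails along x, together 36 mm wide, tops 40 mm up, x = -112 to +24 mm, room for fingers beside them down to the plate. At their +x end the brass stop posts with the plunger between; behind, a dial lying face up, top 62 mm, its red hand at +x when the plunger is level with the posts.
- seat (a point): On the gauge, axes as the gauge's: where the centre of the tile's underside lies when the tile is central on the rails with its end on both posts: 48 mm to -x of the posts' contact plane, 40 mm above the table. The tile is pushed home along +x.
- plunger (a joint): Sprung steel plunger, 10 mm thick, round nose, on the gauge's centre line 48 mm above the table, going in along +x. Value in m: 0 out, its nose 10 mm in front of the posts' contact plane; 0.010 level with the posts. It pushes back with 3.5 N at 0 and 7 N at 0.010 and always springs out when let go.
- stop_left: Brass stop post, 12 mm thick, top 60 mm above the table, 22 mm to the gauge's +y of its centre line. Origin on its axis, at its foot 14 mm above the table; its side towards -x is the hard stop. A push of 15 to 25 N on the tile is about right.
- stop_right: The other brass stop post, alike, 22 mm to the gauge's -y of its centre line.
- brush_pot: Bystander: blue glass pot 68 mm wide, 85 mm high, with pencils and brushes up to 190 mm high. Origin under its centre.
- modelling_tool: Bystander: green plastic modelling tool lying flat, about 160 mm long, 18 mm wide, 8 mm thick. Origin under its middle, x along it.
- setting_plate: Bystander: plain steel setting plate for the gauge, 96 x 60 x 10 mm, lying flat. Origin under its centre.
- dust_brush: Bystander: wooden-handled brush lying flat, 170 mm long.
- spare_tile: Bystander: another tile of the same size, dark blue with a pale leaf, lying on the table. Origin under its centre.
- glaze_bottle: Bystander: clear bottle with green label and yellow cap, 56 mm wide, 150 mm high. Origin under its centre.
- glaze_jar: Bystander: green glass jar with white lid, 68 mm wide, 70 mm high. Origin under its centre.
- water_cup: Bystander: grey-green ceramic cup, 80 mm wide, 85 mm high. Origin under its centre.
Things that resemble listed ones, but are neither listed nor needed, are in the scene too. What is meant by the tile is not orange, and is the smaller of those in its own colour.

How it is judged:
By the outcome, as a careful person would: the job done as asked, in the order asked, and still so for the second after the job is handed in, while the arm keeps its last pose, push and grip.
It also fails if it takes over 61 s, if anything falls off the work surface, if the arm or the gripper's body presses on something with over 40 N, if the wrist force passes 120 N, or if a joint passes its speed limit or range.

### The arm

A 6-joint arm with a two-finger parallel gripper is mounted at the origin on the work surface. World frame = base frame: x ahead of the robot, y to its left, z up, the work surface at z = 0. Lengths are in m, angles in rad, forces in N, time in s.
With the tool pointing down it reaches from about 0.25 to 0.775 m from the base axis. Payload 8.9 kg.
Tool frame: the origin (TCP) lies between the finger pads; the fingertips stand 19 mm ahead of it and the grasp point (between the pads) is the TCP; z points along the fingers, y is the line along which they close (so a half turn about z gives the same grasp; the last joint's range is limited). The gripper opens to 85 mm and grips with 20 to 120 N. Pads are 22 mm wide; open, the fingers measure 114 mm over their backs; the gripper's body (76 mm by 85 mm) begins 54 mm behind the grasp point. The pads swing forward as they close: fully open they stand 13 mm farther back than shut.
Start: joints at [-1.345, 0.291, -0.153, 1.127, 0, 1.431], TCP at [0.187, -0.49, 0.25] pointing down, gripper open.
Joint ranges: [-2.52, 2.52], [-0.91, 1.74], [-1.3, 1.37], [-1.96, 2.02], [-1.52, 1.47], [-3.14, 3.14]. Speed limits (rad/s): [2.22, 2.22, 2.79, 3.14, 3.14, 3.14].

### API

Orientations are given as a 3x3 rotation matrix whose columns are the frame's x, y, z axes.
In Python, from plant import r gives the robot as it stands. The module is installed in compiled form; this text tells all that it offers.
- The arm moves only by the tool jog_arm, never from a script. Its argument "moves" is a list that holds one entry, the list of rows, each a list of 7 numbers: the turn, a rotation vector about the tool's x, y, z in degrees, then the shift along the tool's x, y, z in m, then the opening, from 0 (shut) to 1 (fully open). A call has 1 to 8 rows; each row shifts and turns the commanded pose from where the row before left it, along the tool's axes as they then stand; what a row does not reach is not made up. A row lasts 1/10 s, in which the tool goes at most 50 mm and 8.59 degrees, less where a joint would pass 70% of its speed; a pose out of reach is approached as far as the arm can. A call is refused whole if a number of a shift passes 0.05 or a number of a turn 8.59, either way. A call with a gripper value outside its range is refused whole. The fingers move at their own pace and stop on an object; "newtons" is the grip in N (left out, the last holds). Time passes only in rows, so rows that do not move let the fingers close. It gives the time, the measured TCP pose, the force, the opening and the grip force at its end, in the units of the state.
- r.state(): the state, without advancing time (a new reading comes with each control period).
- r.snapshot(name): name is "side" or "top"; returns a dict with "image" (384x512x3 uint8, red, green, blue), "fx", "fy", "cx", "cy" (pixels), "cam_to_world" (4x4, takes a point from camera to world coordinates). Camera axes: x right, y up, looking along -z (the intrinsics and any distortion apply to the point x, -y, -z); pixel columns grow to the right and rows downward; lengths in m; the calibration is good to about 2 mm. A picture is of the moment at which its call begins. There is no depth.
- r.finish_job(): hands the job in; it is judged then, once.
The state is a dict: "time": time; "joints": joint angles; "joint_vel": joint speeds; "joint_torque": joint torques, N m; "eef_pos": TCP position; "orientation": TCP orientation; "force": force on the tool from outside, world axes, zero at the start; "wrist_torque": the same for the moment, N m; "gripper_width": opening from 0.0 (shut) to 1.0 (fully open); "gripper_force": force on a finger pad.
Only numpy, scipy, OpenCV 4.12 (cv2) and the standard library are available. Lean on these libraries where they do the work, as an engineer would, in place of code of your own. Each camera call takes 0.05 s, during which the arm holds its last target. There are 200 camera calls.

## Working session

There is one attempt and no reset: what is moved stays moved. The work goes in short steps, Python scripts to look and compute and a tool call to move; the robot and the scene stay as the last step left them, time stands still between calls to the robot, and variables do not carry over. Pictures are saved under pics/ and viewed, at most 10 in all, crops included, and the job is handed in when it is done.

Besides the shell and the picture viewer there is one more tool, called after "Call:" as a command line: name --argument value ..., lists and objects as JSON in quotes. jog_arm: Moves the arm, as the interface text tells. Its arguments: {"type":"object","properties":{"moves":{"type":"array"},"newtons":{"type":"number"}},"required":["moves"]}

```bash
mkdir -p pics; cat > h.py <<'E'
import numpy as np, cv2, json
from plant import r
def snap(name,fn):
    s=r.snapshot(name); cv2.imwrite(f'pics/{fn}.png',s['image'][:,:,::-1])
    np.savez(f'pics/{fn}.npz',**{k:np.array(v) for k,v in s.items()}); return s
def load(fn): return np.load(f'pics/{fn}.npz')
def p2w(s,u,v,z):
    d=np.array([(u-s['cx'])/s['fx'],-(v-s['cy'])/s['fy'],-1.]); T=np.array(s['cam_to_world'])
    d=T[:3,:3]@d; o=T[:3,3]; return o+d*(z-o[2])/d[2]
def w2p(s,p):
    T=np.array(s['cam_to_world']); q=T[:3,:3].T@(np.array(p)-T[:3,3])
    return s['cx']+s['fx']*q[0]/-q[2], s['cy']+s['fy']*q[1]/q[2]
E
python3 - <<'E'
from h import *
for n in('top','side'):
    s=snap(n,n+'0'); print({k:np.round(v,3).tolist() for k,v in s.items() if k!='image'}, s.keys())
    cv2.imwrite(f'pics/{n}0b.png',cv2.resize(s['image'][:,:,::-1],(800,600),interpolation=cv2.INTER_CUBIC))
print(r.state())
E
```

```text
{'fx': 377.412, 'fy': 377.412, 'cx': 253.222, 'cy': 191.159, 'cam_to_world': [[0.005, 0.998, -0.057, 0.411], [-1.0, 0.005, 0.002, 0.003], [0.002, 0.057, 0.998, 1.461], [0.0, 0.0, 0.0, 1.0]]} dict_keys(['image', 'fx', 'fy', 'cx', 'cy', 'cam_to_world'])
{'fx': 371.007, 'fy': 371.007, 'cx': 258.687, 'cy': 185.808, 'cam_to_world': [[-0.999, 0.012, -0.039, 0.456], [-0.038, -0.636, 0.771, 0.899], [-0.015, 0.772, 0.636, 0.793], [0.0, 0.0, 0.0, 1.0]]} dict_keys(['image', 'fx', 'fy', 'cx', 'cy', 'cam_to_world'])
{'time': 0.1, 'joints': array([-1.34531401e+00,  2.91231776e-01, -1.53998832e-01,  1.12668487e+00,
       -2.71393002e-05,  1.43146856e+00]), 'joint_vel': array([ 0.0004114 , -0.00274417,  0.0001295 ,  0.00143723,  0.00114879,
        0.0008109 ]), 'joint_torque': array([ 9.27791334e-04, -5.37978029e+01,  3.31919360e+01,  9.34548589e-03,
       -2.52295067e-04, -1.32639593e-05]), 'eef_pos': array([ 0.18721082, -0.49012359,  0.24980506]), 'orientation': array([[ 9.34191549e-01,  3.56771738e-01, -2.76668116e-04],
       [ 3.56771822e-01, -9.34190928e-01,  1.08475332e-03],
       [ 1.28548484e-04, -1.11207477e-03, -9.99999373e-01]]), 'force': array([0.19389917, 0.27610319, 0.41124078]), 'wrist_torque': array([ 0.01607873, -0.01396323,  0.01848073]), 'gripper_force': 0.0, 'gripper_width': 1.0013130713764886}
```

View pics/top0b.png

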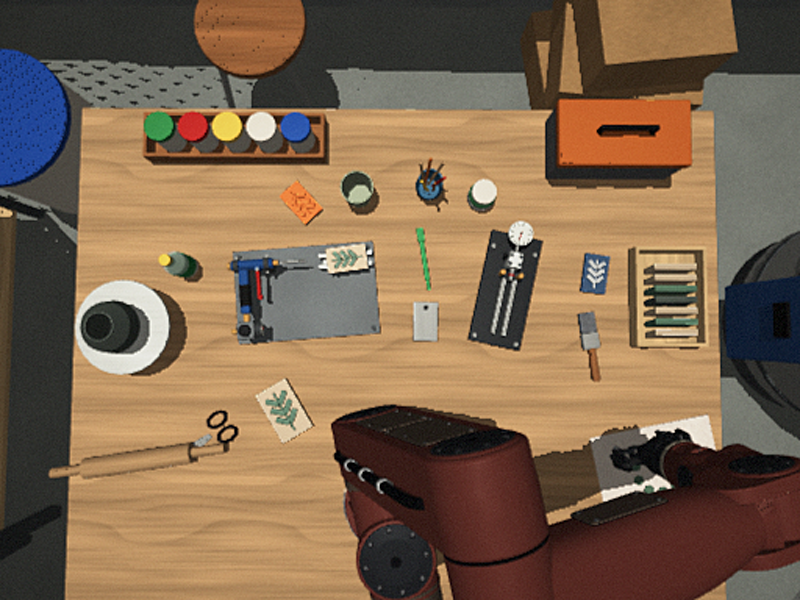

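View pics/side0b.png

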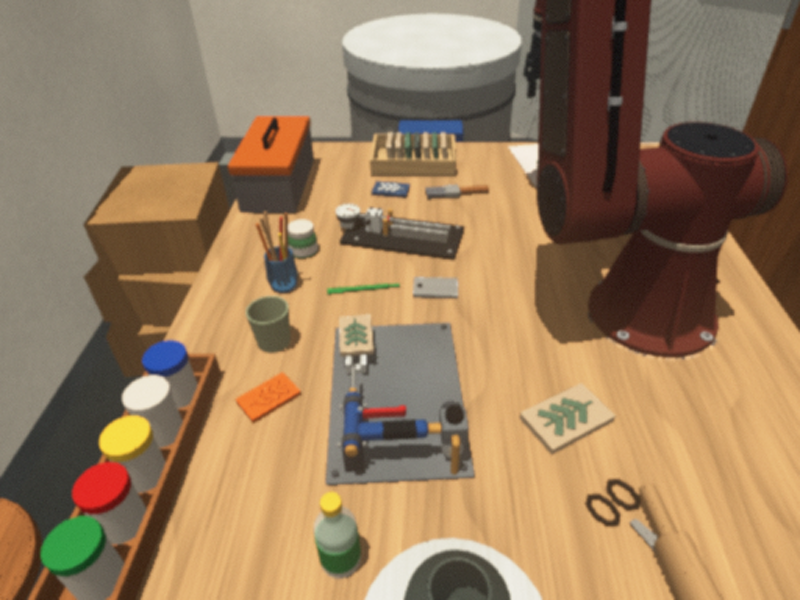

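The top view (800x600 pixels) shows four possible tiles:
- Buff leaf tile on the rack at (346,257).
- A larger buff tile on the table at (283,410).
- An orange tile at (301,202).
- The blue spare at (594,272).

The one on the rack fits: it is buff, the smaller of the two buff tiles, and lies on the rack. I'll confirm this in enlarged crops.

```bash
python3 - <<'E'
from h import *
t=cv2.imread('pics/top0.png'); s=cv2.imread('pics/side0.png')
def crop(i,x,y,w,h,k): return cv2.resize(i[y:y+h,x:x+w],None,fx=k,fy=k,interpolation=cv2.INTER_CUBIC)
a=crop(t,145,140,105,90,5); b=crop(t,295,140,55,90,5)
cv2.imwrite('pics/c1.png',np.hstack([a,b]))
a=crop(s,205,195,100,115,5); b=crop(s,213,125,60*5//5+30,45,3)
c=np.zeros((575,780,3),np.uint8); c[:,:500]=a; c[:135,505:775]=b
cv2.imwrite('pics/c2.png',c)
E
```

```text
(no output)
```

View pics/c1.png

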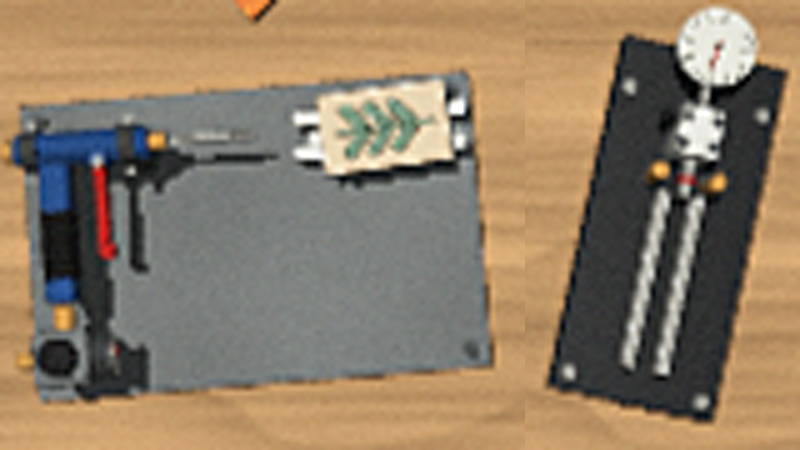

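View pics/c2.png

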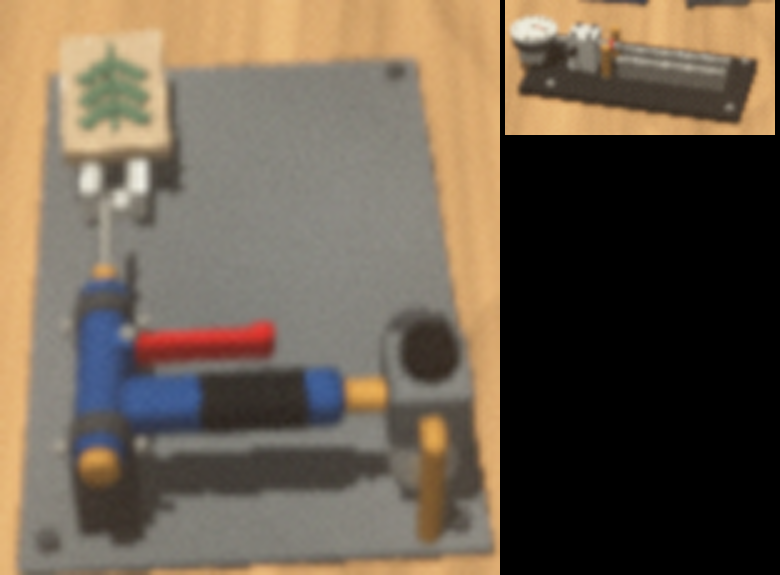

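The crops confirm it: a buff tile with a grey-green leaf lies on the white rack bars in front of the nozzle. Corner pixels in c1 are (317,97), (443,80), (454,160) and (330,177). Next I'll fit the poses from the corners.

```bash
cat >> h.py <<'E'
def fit(s,pix,loc,z):
    P=np.array([p2w(s,u,v,z)[:2] for u,v in pix]); L=np.array(loc)
    a=L-L.mean(0); b=P-P.mean(0)
    th=np.arctan2((a[:,0]*b[:,1]-a[:,1]*b[:,0]).sum(),(a*b).sum()); c,sn=np.cos(th),np.sin(th)
    R=np.array([[c,-sn],[sn,c]]); t=P.mean(0)-R@L.mean(0)
    return t,np.degrees(th),np.abs(P-(L@R.T+t)).max()*1000
def un(pts,ox,oy,k=5,dx=0): return [((x-dx+.5)/k-.5+ox,(y+.5)/k-.5+oy) for x,y in pts]
E
python3 - <<'E'
from h import *
t=load('top0');s=load('side0')
st=fit(t,un([(20,106),(466,72),(493,366),(37,402)],145,140),[(.115,.175),(.115,-.175),(-.115,-.175),(-.115,.175)],.008)
ss=fit(s,un([(50,72),(415,60),(492,552),(20,570)],205,195),[(.115,-.175),(-.115,-.175),(-.115,.175),(.115,.175)],.008)
g=fit(t,un([(625,38),(787,70),(712,420),(548,387)],295,140,5,525),[(.14,.065),(.14,-.065),(-.14,-.065),(-.14,.065)],.014)
gs=fit(s,un([(521,92),(537,40),(758,62),(740,122)],213,125,3,505),[(.14,.065),(.14,-.065),(-.14,-.065),(-.14,.065)],.014)
ti=fit(t,un([(317,97),(443,80),(454,160),(330,177)],145,140),[(-.048,.03),(.048,.03),(.048,-.03),(-.048,-.03)],.052)
ts=fit(s,un([(58,38),(160,32),(172,150),(65,160)],205,195),[(.048,.03),(.048,-.03),(-.048,-.03),(-.048,.03)],.052)
for n,q in zip('st ss g gs ti ts'.split(),(st,ss,g,gs,ti,ts)): print(n,q)
# known features by colour: trigger, posts
for nm,q in(('top',t),('side',s)):
    h=cv2.cvtColor(q['image'],cv2.COLOR_RGB2HSV)
    m=((h[...,0]<6)|(h[...,0]>174))&(h[...,1]>170)&(h[...,2]>90)
    n,l,stt,c=cv2.connectedComponentsWithStats(m.astype(np.uint8))
    for i in range(1,n):
        if stt[i,4]>4: print(nm,'red',c[i].round(1),stt[i],p2w(q,*c[i],.084 if nm=='top' else .08).round(4))
    m=(h[...,0]>8)&(h[...,0]<22)&(h[...,1]>150)&(h[...,2]>100)
    n,l,stt,c=cv2.connectedComponentsWithStats(m.astype(np.uint8))
    for i in range(1,n):
        if 4<stt[i,4]<60: print(nm,'brass',c[i].round(1),stt[i],p2w(q,*c[i],.06).round(4))
E
```

```text
st (array([0.50972758, 0.2241166 ]), np.float64(4.846361309489745), np.float64(2.1814627174949406))
ss (array([0.50848333, 0.22742759]), np.float64(4.661902359219199), np.float64(2.9592750703468784))
g (array([ 0.51812088, -0.26794711]), np.float64(-12.257281310332353), np.float64(3.6146972885962025))
gs (array([ 0.51873441, -0.25272115]), np.float64(-10.252530963537042), np.float64(8.78085287035657))
ti (array([0.58803739, 0.11958753]), np.float64(-81.62359711954187), np.float64(1.5094442074766456))
ts (array([0.58728702, 0.12601569]), np.float64(-81.38377108561761), np.float64(3.54889949059807))
top red [122.8  80.3] [114  72  19  18 278] [0.8995 0.4878 0.084 ]
top red [165.1 182.3] [164 173   4  19  43] [0.5201 0.3236 0.084 ]
top brass [93. 73.] [92 72  4  4 10] [0.9354 0.6096 0.06  ]
top brass [112.   72.4] [107  72  11   2  20] [0.938  0.5378 0.06  ]
top brass [134.5  72.4] [128  72  14   2  24] [0.9386 0.4527 0.06  ]
top brass [154.9  72.5] [149  72  13   3  23] [0.9388 0.3757 0.06  ]
top brass [177.8  72.4] [173  72  11   2  19] [0.9395 0.289  0.06  ]
top brass [135.7  77.5] [
[... 897 characters left out ...]
ss [168.1 153.1] [164 143  10  23  46] [ 0.8252 -0.1643  0.06  ]
side brass [180.  155.1] [178 142   5  23  52] [ 0.7808 -0.1529  0.06  ]
side brass [246.4 146.6] [246 145   2   4   7] [ 0.553  -0.2097  0.06  ]
side brass [ 79.4 265.6] [ 76 264   7   4  13] [0.9352 0.3304 0.06  ]
side brass [278.1 273.4] [275 271   7   5  29] [0.4415 0.3412 0.06  ]
side brass [224.2 287.9] [221 286   7   5  27] [0.5672 0.3857 0.06  ]
side brass [ 68.5 293.2] [ 63 289  13   7  40] [0.9277 0.41   0.06  ]
side brass [212.8 326.4] [205 320  14  10  30] [0.581  0.4831 0.06  ]
side brass [ 48.4 327.3] [ 46 324   6   7  22] [0.9339 0.4954 0.06  ]
side brass [ 41.7 380.7] [ 38 376  10   8  46] [0.8941 0.6042 0.06  ]
```

```bash
cat >> h.py <<'E'
from scipy.ndimage import map_coordinates
def refine(s,pts,rad=3):
    g=cv2.cvtColor(s['image'],cv2.COLOR_RGB2GRAY).astype(float); p=np.array(pts,float)
    for _ in range(3):
        L=[]
        for i in range(4):
            a,b=p[i],p[(i+1)%4]; d=(b-a)/np.linalg.norm(b-a); n=np.array([-d[1],d[0]]); o=np.arange(-rad,rad+.01,.1); q=[]
            for f in np.linspace(.12,.88,30):
                c=a+f*(b-a); xy=c+o[:,None]*n
                gr=np.abs(np.gradient(map_coordinates(g,[xy[:,1],xy[:,0]],order=1)))
                gr=cv2.GaussianBlur(gr.reshape(-1,1),(1,9),2).ravel(); q.append(c+n*o[gr.argmax()])
            vx,vy,x,y=cv2.fitLine(np.float32(q),cv2.DIST_HUBER,0,.01,.01).ravel(); L.append(np.cross([x,y,1],[x+vx,y+vy,1]))
        p=np.array([(lambda h:h[:2]/h[2])(np.cross(L[i-1],L[i])) for i in range(4)])
    return p
E
python3 - <<'E'
from h import *
t=load('top0');s=load('side0')
S=[(.115,.175),(.115,-.175),(-.115,-.175),(-.115,.175)];G=[(.14,.065),(.14,-.065),(-.14,-.065),(-.14,.065)];Q=[(-.048,.03),(.048,.03),(.048,-.03),(-.048,-.03)]
def go(n,c,p,l,z):
    try: q=refine(c,p); print(n,fit(c,q,l,z),(q-np.array(p)).round(1).tolist())
    except Exception as e: print(n,e)
go('st',t,un([(20,106),(466,72),(493,366),(37,402)],145,140),S,.008)
go('ss',s,un([(20,570),(50,72),(415,60),(492,552)],205,195),[S[0],S[1],S[2],S[3]],.008)
go('g',t,un([(625,38),(787,70),(712,420),(548,387)],295,140,5,525),G,.014)
go('gs',s,un([(521,92),(537,40),(758,62),(740,122)],213,125,3,505),G,.014)
go('ti',t,un([(317,97),(443,80),(454,160),(330,177)],145,140),Q,.052)
go('ts',s,un([(172,150),(65,160),(58,38),(160,32)],205,195),[(-.048,-.03),(-.048,.03),(.048,.03),(.048,-.03)],.052)
# grip section: profile edges across grip, trigger
for nm,c in(('top',t),('side',s)):
    for x in(.49,.51,.53):
        row=[]
        for y in np.arange(.29,.385,.003):
            u,v=w2p(c,(x,y,.075)); row.append(tuple(int(map_coordinates(c['image'][...,k].astype(float),[[v],[u]],order=1)[0]) for k in range(3)))
        print(nm,x,' '.join(f'{y*1000:.0f}:{a[0]},{a[1]},{a[2]}' for y,a in zip(np.arange(.29,.385,.003),row)))
E
```

```text
st (array([0.50828389, 0.21824834]), np.float64(3.780715692766693), np.float64(6.729640570740658)) [[3.4, -1.1], [1.0, 1.6], [0.4, 0.8], [1.3, 0.3]]
ss (array([0.50876909, 0.22859903]), np.float64(4.896745590416751), np.float64(1.3712377256987485)) [[-1.1, 1.7], [-0.8, 0.1], [0.3, -0.6], [1.0, 0.8]]
g (array([ 0.51703803, -0.2674014 ]), np.float64(-12.489110880713637), np.float64(1.432696093999708)) [[-0.4, -0.9], [0.0, 0.6], [0.4, 1.4], [-0.6, 0.1]]
gs (array([ 0.52602499, -0.25268831]), np.float64(-11.03880285682623), np.float64(32.89482134893784)) [[0.9, 1.2], [-6.9, -3.2], [-0.1, 1.7], [-0.6, 0.7]]
ti (array([0.58851061, 0.1206757 ]), np.float64(-82.26954159412918), np.float64(4.568495195246908)) [[0.5, -0.1], [-0.3, 0.2], [0.7, -0.6], [-2.0, -0.0]]
ts (array([0.58876998, 0.12315769]), np.float64(-82.82538567628637), np.float64(5.401552219320205)) [[-0.2, 0.3], [-1.0, -2.2], [0.2, -0.1], [-0.6, -0.7]]
top 0.49 290:126,131,127 293:123,128,125 296:75,78,75 299:47,47,46 302:36,37,36 305:67,70,68 308:119,125,121 311:127,136,134 314:94,91,91 317:129,60,59 320:168,45,43 323:171,41,38 3
[... 1908 characters left out ...]
,91 338:118,111,106 341:92,90,84 344:67,61,56 347:54,48,43 350:53,46,42 353:52,46,40 356:53,48,42 359:53,47,41 362:51,44,39 365:49,43,38 368:45,37,32 371:47,40,35 374:59,54,49 377:89,86,82 380:118,116,111 383:124,123,116
side 0.53 290:129,126,121 293:129,128,121 296:129,127,121 299:129,127,120 302:128,126,120 305:128,127,121 308:127,127,121 311:130,126,120 314:145,118,112 317:181,93,88 320:203,68,61 323:187,52,46 326:152,46,39 329:126,42,35 332:117,49,43 335:117,75,69 338:119,104,99 341:110,111,116 344:86,100,126 347:68,91,135 350:62,91,144 353:60,91,146 356:62,91,147 359:63,92,147 362:61,88,139 365:59,78,122 368:53,67,98 371:50,58,82 374:59,63,78 377:84,86,90 380:116,116,112 383:128,126,120
```

Fits so far:

| Thing | Position (m) | Yaw |
|---|---|---|
| Station | (.509, .2265) | about 4.8° |
| Squeeze point | (.508, .351, .075) | 4.8° |
| Tile centre | (.588, .122) | about -82° |
| Gauge | (.5175, -.2677) | about -12.3° |

The trigger edge, the grip edge and the 44 mm post spacing agree with the given sizes. I'll turn the tool by 164° first because of the last joint's range, then travel.

Call:
jog_arm --moves '[[[0,0,-8.2,0,0,0,1],[0,0,-8.2,0,0,0,1],[0,0,-8.2,0,0,0,1],[0,0,-8.2,0,0,0,1],[0,0,-8.2,0,0,0,1],[0,0,-8.2,0,0,0,1],[0,0,-8.2,0,0,0,1]]]' --newtons 25

```text
time: 0.8
eef_pos: [0.1873, -0.4902, 0.25]
orientation: [[0.197, 0.98, -0.0], [0.98, -0.197, 0.001], [0.001, -0.0, -1.0]]
force: [-0.4, 0.7, 1.0]
gripper_width: 1.001
gripper_force: 0.0
```

Call:
jog_arm --moves '[[[0,0,-8.2,0,0,0,1],[0,0,-8.2,0,0,0,1],[0,0,-8.2,0,0,0,1],[0,0,-8.2,0,0,0,1],[0,0,-8.2,0,0,0,1],[0,0,-8.2,0,0,0,1],[0,0,-8.2,0,0,0,1]]]'

```text
time: 1.5
eef_pos: [0.1872, -0.4902, 0.25]
orientation: [[-0.72, 0.694, -0.0], [0.694, 0.72, 0.001], [0.001, 0.0, -1.0]]
force: [-0.5, 0.0, 0.7]
gripper_width: 0.999
gripper_force: 0.0
```

Call:
jog_arm --moves '[[[0,0,-8.2,0,0,0,1],[0,0,-8.2,0,0,0,1],[0,0,-8.2,0,0,0,1],[0,0,-8.2,0,0,0,1],[0,0,-8.2,0,0,0,1],[0,0,-8.2,0,0,0,1],[0,0,0,0,0,0,1]]]'

```text
time: 2.2
eef_pos: [0.1873, -0.4902, 0.25]
orientation: [[-0.996, -0.088, -0.0], [-0.088, 0.996, 0.001], [0.0, 0.001, -1.0]]
force: [0.1, -0.9, -0.0]
gripper_width: 0.998
gripper_force: 0.0
```

Call:
jog_arm --moves '[[[0,0,0,-0.0163,0.0338,0,1],[0,0,0,-0.0163,0.0338,0,1],[0,0,0,-0.0163,0.0338,0,1],[0,0,0,-0.0163,0.0338,0,1],[0,0,0,-0.0163,0.0338,0,1],[0,0,0,-0.0163,0.0338,0,1],[0,0,0,-0.0163,0.0338,0,1],[0,0,0,-0.0163,0.0338,0,1]]]'

```text
time: 3.0
eef_pos: [0.2943, -0.2084, 0.2503]
orientation: [[-0.997, -0.08, 0.0], [-0.08, 0.997, -0.0], [-0.0, -0.0, -1.0]]
force: [1.3, -0.8, -0.1]
gripper_width: 1.002
gripper_force: 0.0
```

Call:
jog_arm --moves '[[[0,0,0,-0.0163,0.0338,0,1],[0,0,0,-0.0163,0.0338,0,1],[0,0,0,-0.0163,0.0338,0,1],[0,0,0,-0.0163,0.0338,0,1],[0,0,0,-0.0163,0.0338,0,1],[0,0,0,-0.0163,0.0338,0,1],[0,0,0,-0.0163,0.0338,0,1],[0,0,0,-0.0163,0.0338,0,1]]]'

```text
time: 3.8
eef_pos: [0.4011, 0.0723, 0.2503]
orientation: [[-0.997, -0.081, 0.0], [-0.081, 0.997, -0.0], [-0.0, -0.0, -1.0]]
force: [0.8, -1.2, 0.3]
gripper_width: 0.997
gripper_force: 0.0
```

Call:
jog_arm --moves '[[[0,0,0,-0.0163,0.0338,0,1],[0,0,0,-0.0163,0.0338,0,1],[0,0,0,-0.0163,0.0338,0,1],[0,0,0,-0.0163,0.0338,0,1],[0,0,0,-0.0163,0.0338,0,1],[0,0,0,-0.0163,0.0338,0,1],[0,0,0,-0.0163,0.0338,0,1],[0,0,0,0,0,0,1]]]'

```text
time: 4.6
eef_pos: [0.4952, 0.3196, 0.2493]
orientation: [[-0.997, -0.084, -0.0], [-0.084, 0.997, 0.001], [-0.0, 0.001, -1.0]]
force: [0.7, -0.1, -0.7]
gripper_width: 0.998
gripper_force: 0.0
```

Call:
jog_arm --moves '[[[0,0,0,-0.0154,0.0302,0,1],[0,0,0,0,0,0.04,1],[0,0,0,0,0,0.04,1],[0,0,0,0,0,0.03,1],[0,0,0,0,0,0,1]]]'

```text
time: 5.1
eef_pos: [0.5043, 0.3457, 0.1361]
orientation: [[-0.997, -0.082, -0.007], [-0.082, 0.997, -0.004], [0.007, -0.003, -1.0]]
force: [-1.0, -0.6, 0.5]
gripper_width: 1.0
gripper_force: 0.0
```

```bash
python3 - <<'E'
from h import *
s=snap('side','side1');t=snap('top','top1')
a=cv2.resize(s['image'][180:330,190:320,::-1],None,fx=3.8,fy=3.8,interpolation=cv2.INTER_CUBIC)
b=cv2.resize(t['image'][130:280,130:210,::-1],None,fx=3.8,fy=3.8,interpolation=cv2.INTER_CUBIC)
cv2.imwrite('pics/c3.png',np.hstack([a,b])); print(r.state()['eef_pos'])
E
```

```text
[0.5071241  0.34722108 0.14085073]
```

View pics/c3.png

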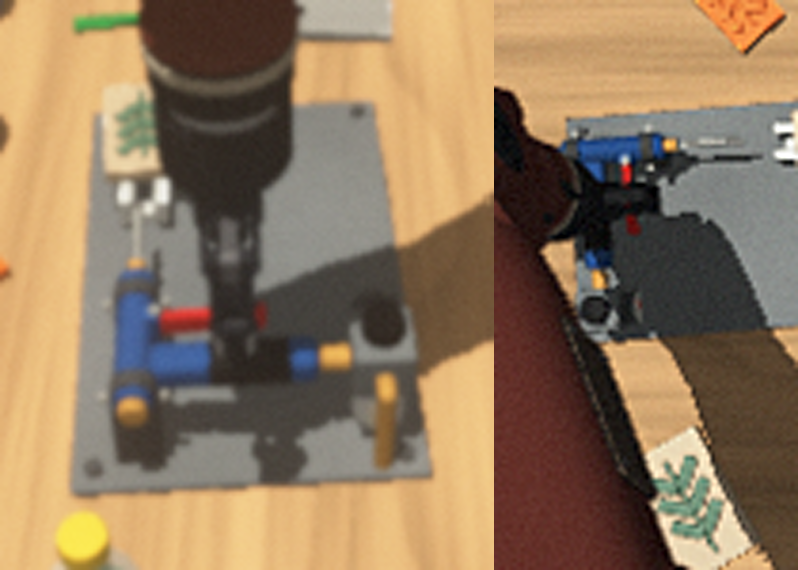

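The gripper sits over the trigger at about two-thirds of its length (fingers at (235,340), trigger from 160 to 265 in the side crop), which is right. I'll shift +y by 4 mm and then go down.

Call:
jog_arm --moves '[[[0,0,0,-0.001,0.004,0,1],[0,0,0,0,0,0,1],[0,0,0,0,0,0.02,1],[0,0,0,0,0,0.02,1],[0,0,0,0,0,0.01,1],[0,0,0,0,0,0.01,1],[0,0,0,0,0,0.006,1],[0,0,0,0,0,0,1]]]'

```text
time: 6.0
eef_pos: [0.5077, 0.3515, 0.074]
orientation: [[-0.996, -0.085, -0.0], [-0.085, 0.996, -0.0], [0.001, -0.0, -1.0]]
force: [-0.3, -1.2, -0.9]
gripper_width: 1.002
gripper_force: 0.0
```

Call:
jog_arm --moves '[[[0,0,0,0,0,0,1],[0,0,0,0,0,0,1]]]'

```text
time: 6.2
eef_pos: [0.5083, 0.3518, 0.075]
orientation: [[-0.996, -0.085, 0.001], [-0.085, 0.996, 0.001], [-0.001, 0.0, -1.0]]
force: [0.2, 0.1, 0.6]
gripper_width: 1.002
gripper_force: 0.0
```

No contact on the way down, so I'll close now.

Call:
jog_arm --moves '[[[0,0,0,0,0,0,0.7],[0,0,0,0,0,0,0.6],[0,0,0,0,0,0,0.5],[0,0,0,0,0,0,0.4],[0,0,0,0,0,0,0.3]]]' --newtons 25

```text
time: 6.7
eef_pos: [0.5081, 0.3509, 0.075]
orientation: [[-0.996, -0.085, 0.001], [-0.085, 0.996, -0.001], [-0.001, -0.001, -1.0]]
force: [-1.3, -4.4, 6.4]
gripper_width: 0.447
gripper_force: 24.9
```

Call:
jog_arm --moves '[[[0,0,0,0,0,0,0.3],[0,0,0,0,0,0,0.3]]]'

```text
time: 6.9
eef_pos: [0.5081, 0.3509, 0.075]
orientation: [[-0.996, -0.085, 0.001], [-0.085, 0.996, -0.001], [-0.001, -0.001, -1.0]]
force: [-1.0, -4.1, 6.0]
gripper_width: 0.452
gripper_force: 24.9
```

Width is 0.45 (about 38 mm) with the full 25 N on the pads, against 8 N needed, so the trigger is on its stop. I'll hold it and check with one picture.

Call:
jog_arm --moves '[[[0,0,0,0,0,0,0.3],[0,0,0,0,0,0,0.3],[0,0,0,0,0,0,0.3],[0,0,0,0,0,0,0.3],[0,0,0,0,0,0,0.3]]]'

```text
time: 7.4
eef_pos: [0.5081, 0.3509, 0.075]
orientation: [[-0.996, -0.085, 0.001], [-0.085, 0.996, -0.001], [-0.001, -0.001, -1.0]]
force: [-0.7, -4.2, 7.6]
gripper_width: 0.449
gripper_force: 24.9
```

```bash
python3 - <<'E'
from h import *
s=snap('side','side2');t=snap('top','top2')
def red(q,b):
    h=cv2.cvtColor(q['image'],cv2.COLOR_RGB2HSV)
    m=((h[...,0]<6)|(h[...,0]>174))&(h[...,1]>150)&(h[...,2]>60); return m
for n in('side0','side1','side2'):
    m=red(load(n),0)[255:272,228:262]; print(n); print('\n'.join(''.join('#' if c else '.' for c in l) for l in m))
E
```

```text
side0
..................................
..................................
..................................
..................................
..................................
...........................####...
...............#################..
.....##########################...
.....##########################...
....###########################...
.....#########################....
.....#######......................
..................................
..................................
..................................
..................................
..................................
side1
..................................
..................................
..................................
..................................
..................................
..................................
...............##.............#...
.....#############...........###..
.....#############............##..
....#############.............##..
.....############.................
.....##########...................
..................................
..................................
..................................
..................................
..................................
side2
..................................
..................................
..................................
..................................
..................................
..................................
..................................
.....##...........................
....#######.......................
....##########....................
....##########....................
.....#########....................
.....#########....................
...........###....................
..................................
..................................
..................................
```

The trigger has swung in clearly (its red blob now slopes towards the grip). I'll release it and rise.

Call:
jog_arm --moves '[[[0,0,0,0,0,0,0.3],[0,0,0,0,0,0,1],[0,0,0,0,0,0,1],[0,0,0,0,0,0,1],[0,0,0,0,0,0,1],[0,0,0,0,0,0,1]]]'

```text
time: 8.1
eef_pos: [0.508, 0.3519, 0.0745]
orientation: [[-0.996, -0.086, 0.0], [-0.086, 0.996, 0.0], [-0.0, 0.0, -1.0]]
force: [0.2, -0.4, -0.4]
gripper_width: 0.996
gripper_force: 0.0
```

Call:
jog_arm --moves '[[[0,0,0,0,0,-0.01,1],[0,0,0,0,0,-0.03,1],[0,0,0,0,0,-0.04,1],[0,0,0,0,0,-0.04,1],[0,0,0,0,0,0,1],[0,0,0,0,0,0,1]]]'

```text
time: 8.7
eef_pos: [0.5084, 0.352, 0.1959]
orientation: [[-0.996, -0.086, 0.002], [-0.086, 0.996, 0.001], [-0.003, 0.001, -1.0]]
force: [-0.7, 0.8, 0.1]
gripper_width: 1.002
gripper_force: 0.0
```

```bash
python3 - <<'E'
from h import *
s=snap('side','side3')
h=cv2.cvtColor(s['image'],cv2.COLOR_RGB2HSV)
m=(((h[...,0]<6)|(h[...,0]>174))&(h[...,1]>150)&(h[...,2]>60))[255:272,228:262]; print('\n'.join(''.join('#' if c else '.' for c in l) for l in m))
# rails in top0 from c1 picks
t=load('top0'); q=[p2w(t,*p,.04)[:2] for p in un([(630,368),(664,192),(660,372),(697,195)],295,140,5,525)]
for a,b in((0,1),(2,3)): d=q[b]-q[a]; print(np.degrees(np.arctan2(d[1],d[0])),np.linalg.norm(d))
print(sum(q)/4, r.state()['eef_pos'])
E
```

```text
..................................
..................................
..................................
..................................
..................................
.............................##...
...............####........#####..
.....###########################..
.....###########################..
....############################..
.....##########################...
.....########.#...................
..................................
..................................
..................................
..................................
..................................
-11.178499374869803 0.13552805229981338
-12.101608834739773 0.1367384926369075
[ 0.47557602 -0.25880034] [0.50769989 0.35161109 0.19447604]
```

The trigger is back out. Next, over the tile: translate, then turn +87° about tool z.

Call:
jog_arm --moves '[[[0,0,0,-0.0075,-0.0295,0,1],[0,0,0,-0.0075,-0.0295,0,1],[0,0,0,-0.0075,-0.0295,0,1],[0,0,0,-0.0075,-0.0295,0,1],[0,0,0,-0.0075,-0.0295,0,1],[0,0,0,-0.0075,-0.0295,0,1],[0,0,0,-0.0075,-0.0295,0,1],[0,0,0,-0.0075,-0.0295,0,1]]]'

```text
time: 9.55
eef_pos: [0.5871, 0.1204, 0.1928]
orientation: [[-0.996, -0.085, -0.003], [-0.085, 0.996, -0.0], [0.003, 0.0, -1.0]]
force: [-0.3, 0.9, 0.1]
gripper_width: 1.001
gripper_force: 0.0
```

Call:
jog_arm --moves '[[[0,0,7.9,0,0,0,1],[0,0,7.9,0,0,0,1],[0,0,7.9,0,0,0,1],[0,0,7.9,0,0,0,1],[0,0,7.9,0,0,0,1],[0,0,7.9,0,0,0,1]]]'

```text
time: 10.15
eef_pos: [0.5868, 0.1215, 0.1927]
orientation: [[-0.733, 0.68, -0.003], [0.68, 0.733, -0.0], [0.002, -0.002, -1.0]]
force: [-0.2, 0.6, 0.1]
gripper_width: 0.999
gripper_force: 0.0
```

Call:
jog_arm --moves '[[[0,0,7.9,0,0,0,1],[0,0,7.9,0,0,0,1],[0,0,7.9,0,0,0,1],[0,0,7.9,0,0,0,1],[0,0,7.9,0,0,0,1],[0,0,0,0,0,0,1],[0,0,0,0,0,0,1]]]'

```text
time: 10.85
eef_pos: [0.5872, 0.1216, 0.1933]
orientation: [[-0.143, 0.99, -0.002], [0.99, 0.143, -0.0], [0.0, -0.002, -1.0]]
force: [-0.0, 0.2, -0.2]
gripper_width: 0.999
gripper_force: 0.0
```

Call:
jog_arm --moves '[[[0,0,0,0.001,0.001,0.03,1],[0,0,0,0,0,0.03,1],[0,0,0,0,0,0.03,1],[0,0,0,0,0,0.02,1],[0,0,0,0,0,0,1],[0,0,0,0,0,0,1]]]'

```text
time: 11.45
eef_pos: [0.5885, 0.1227, 0.0844]
orientation: [[-0.141, 0.99, -0.001], [0.99, 0.141, -0.0], [0.0, -0.001, -1.0]]
force: [0.5, 0.1, 1.1]
gripper_width: 1.001
gripper_force: 0.0
```

```bash
python3 - <<'E'
from h import *
s=snap('side','side4');t=snap('top','top4')
a=cv2.resize(s['image'][160:260,190:290,::-1],None,fx=4,fy=4,interpolation=cv2.INTER_CUBIC)
b=cv2.resize(t['image'][110:210,170:270,::-1],None,fx=4,fy=4,interpolation=cv2.INTER_CUBIC)
cv2.imwrite('pics/c4.png',np.hstack([a,b])); print(r.state()['eef_pos'])
E
```

```text
[0.58947891 0.12280775 0.0855681 ]
```

View pics/c4.png

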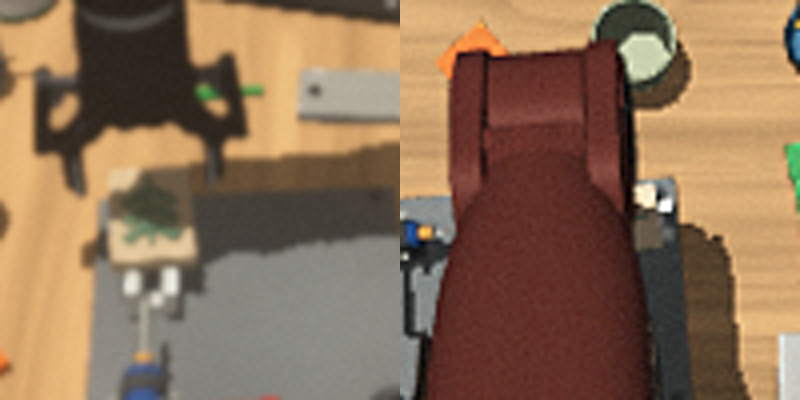

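The fingers straddle the tile: tips at x≈80 and 215, tile edges at 108 and 198 in the side crop. I'll descend and grip.

Call:
jog_arm --moves '[[[0,0,0,0,-0.001,0.015,1],[0,0,0,0,0,0.015,1],[0,0,0,0,0,0.013,1],[0,0,0,0,0,0,1],[0,0,0,0,0,0,1]]]'

```text
time: 12.05
eef_pos: [0.588, 0.1226, 0.0419]
orientation: [[-0.139, 0.99, 0.0], [0.99, 0.139, 0.0], [-0.0, 0.0, -1.0]]
force: [0.3, 1.0, 0.4]
gripper_width: 0.997
gripper_force: 0.0
```

Call:
jog_arm --moves '[[[0,0,0,0,0,0,0.9],[0,0,0,0,0,0,0.8],[0,0,0,0,0,0,0.7],[0,0,0,0,0,0,0.6],[0,0,0,0,0,0,0.5],[0,0,0,0,0,0,0.5]]]' --newtons 60

```text
time: 12.65
eef_pos: [0.588, 0.1226, 0.0422]
orientation: [[-0.139, 0.99, 0.001], [0.99, 0.139, 0.0], [-0.0, 0.001, -1.0]]
force: [-1.1, -0.5, 6.6]
gripper_width: 0.684
gripper_force: 64.6
```

Gripped at 0.68 (about 58 mm, against 60 mm for the tile). Next: lift, turn -70° about tool z, and carry it to the gauge.

Call:
jog_arm --moves '[[[0,0,0,0,0,-0.01,0.5],[0,0,0,0,0,-0.03,0.5],[0,0,0,0,0,-0.04,0.5],[0,0,0,0,0,-0.04,0.5],[0,0,0,0,0,-0.03,0.5],[0,0,-7,0,0,0,0.5],[0,0,-7,0,0,0,0.5],[0,0,-7,0,0,0,0.5]]]'

```text
time: 13.45
eef_pos: [0.5876, 0.1226, 0.1922]
orientation: [[-0.489, 0.872, 0.001], [0.872, 0.489, 0.0], [-0.0, 0.001, -1.0]]
force: [0.1, -0.0, -1.4]
gripper_width: 0.691
gripper_force: 64.9
```

Call:
jog_arm --moves '[[[0,0,-7,0,0,0,0.5],[0,0,-7,0,0,0,0.5],[0,0,-7,0,0,0,0.5],[0,0,-7,0,0,0,0.5],[0,0,-7,0,0,0,0.5],[0,0,-7,0,0,0,0.5],[0,0,-7,0,0,0,0.5],[0,0,0,0,0,0,0.5]]]'

```text
time: 14.25
eef_pos: [0.5876, 0.1226, 0.1918]
orientation: [[-0.979, 0.206, 0.0], [0.206, 0.979, 0.0], [-0.0, 0.0, -1.0]]
force: [-0.7, -0.3, -1.8]
gripper_width: 0.691
gripper_force: 64.9
```

Call:
jog_arm --moves '[[[0,0,0,0.0022,-0.0283,0,0.5],[0,0,0,0.0022,-0.0283,0,0.5],[0,0,0,0.0022,-0.0283,0,0.5],[0,0,0,0.0022,-0.0283,0,0.5],[0,0,0,0.0022,-0.0283,0,0.5],[0,0,0,0.0022,-0.0283,0,0.5],[0,0,0,0.0022,-0.0283,0,0.5]]]'

```text
time: 14.95
eef_pos: [0.531, -0.069, 0.1918]
orientation: [[-0.977, 0.212, 0.0], [0.212, 0.977, -0.0], [-0.0, 0.0, -1.0]]
force: [0.4, 0.2, -1.6]
gripper_width: 0.69
gripper_force: 65.0
```

Call:
jog_arm --moves '[[[0,0,0,0.0022,-0.0283,0,0.5],[0,0,0,0.0022,-0.0283,0,0.5],[0,0,0,0.0022,-0.0283,0,0.5],[0,0,0,0.0022,-0.0283,0,0.5],[0,0,0,0.0022,-0.0283,0,0.5],[0,0,0,0.0022,-0.0283,0,0.5],[0,0,0,0,0,0,0.5],[0,0,0,0,0,0,0.5]]]'

```text
time: 15.75
eef_pos: [0.483, -0.2316, 0.1915]
orientation: [[-0.977, 0.212, 0.0], [0.212, 0.977, 0.0], [-0.0, 0.0, -1.0]]
force: [0.1, 0.1, -0.8]
gripper_width: 0.689
gripper_force: 65.1
```

Call:
jog_arm --moves '[[[0,0,0,0.002,-0.0285,0,0.5],[0,0,0,0,0,0.03,0.5],[0,0,0,0,0,0.03,0.5],[0,0,0,0,0,0.03,0.5],[0,0,0,0,0,0.02,0.5],[0,0,0,0,0,0,0.5],[0,0,0,0,0,0,0.5]]]'

```text
time: 16.45
eef_pos: [0.4757, -0.2581, 0.0818]
orientation: [[-0.978, 0.208, -0.0], [0.208, 0.978, 0.0], [0.0, 0.0, -1.0]]
force: [0.2, 0.2, -1.7]
gripper_width: 0.692
gripper_force: 65.0
```

```bash
python3 - <<'E'
from h import *
s=snap('side','side5');t=snap('top','top5')
a=cv2.resize(s['image'][95:185,200:310,::-1],None,fx=5,fy=5,interpolation=cv2.INTER_CUBIC)
b=cv2.resize(t['image'][135:225,293:343,::-1],None,fx=5,fy=5,interpolation=cv2.INTER_CUBIC)
cv2.imwrite('pics/c5.png',np.hstack([a,b])); print(r.state()['eef_pos'],r.state()['force'],r.state()['orientation'].round(4))
E
```

```text
[ 0.47630355 -0.25894018  0.08271736] [ 0.60883141 -0.9710759  -2.26075036] [[-9.782e-01  2.079e-01  1.800e-03]
 [ 2.079e-01  9.782e-01 -1.100e-03]
 [-2.000e-03 -7.000e-04 -1.000e+00]]
```

View pics/c5.png

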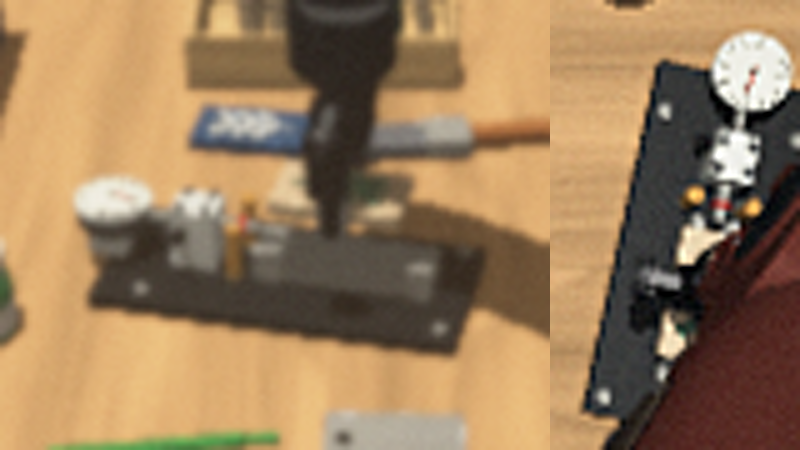

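The tile hangs level over the rails in the side view, and its front left part shows in the top view at (690,240). I'll check the lateral offset in the same camera: the tile edge against where the TCP predicts it.

```bash
python3 - <<'E'
from h import *
t=load('top5'); st=r.state(); p=st['eef_pos']; a=np.radians(-12); ex=np.array([np.cos(a),np.sin(a),0]); ey=np.array([-ex[1],ex[0],0])
g=t['image'].astype(float)
def samp(q):
    u,v=w2p(t,q); return [map_coordinates(g[...,k],[[v],[u]],order=1)[0] for k in range(3)]
z=p[2]+.010
print('tile left edge: lateral from TCP (R value)')
for x in(.028,.033,.038,.043,-.03,-.036):
    print(x,' '.join(f'{y:.0f}:{samp(np.array([p[0],p[1],z])+ex*x+ey*y/1000)[0]:.0f}' for y in np.arange(16,44,2.)))
print('tile front')
for y in(.012,.02,.025): print(y,' '.join(f'{x:.0f}:{samp(np.array([p[0],p[1],z])+ex*x/1000+ey*y)[0]:.0f}' for x in np.arange(30,62,2.)))
# same camera: plate edges, rails, across gauge in top0, origin rail-mid
t0=load('top0');g=t0['image'].astype(float);t=t0
o=np.array([.4752,-.2588,0])
print('plate z=.014'); 
for x in(-.07,-.03,.03,.09):
    for sg in(1,-1): print(x,sg,' '.join(f'{y:.0f}:{samp(o+[0,0,.014]+ex*x+ey*sg*y/1000)[0]:.0f}' for y in np.arange(57,74,2.)))
print('rails z=.04')
for x in(-.05,-.02,0,.02,.05): print(x,' '.join(f'{y:.0f}:{samp(o+[0,0,.04]+ex*x+ey*y/1000)[0]:.0f}' for y in np.arange(-24,25,2.)))
E
```

```text
tile left edge: lateral from TCP (R value)
0.028 16:58 18:138 20:222 22:239 24:247 26:253 28:244 30:187 32:128 34:66 36:39 38:51 40:56 42:53
0.033 16:154 18:214 20:234 22:240 24:239 26:243 28:248 30:205 32:141 34:87 36:39 38:46 40:52 42:53
0.038 16:232 18:236 20:236 22:236 24:238 26:241 28:220 30:186 32:120 34:71 36:55 38:48 40:51 42:53
0.043 16:239 18:236 20:234 22:234 24:238 26:247 28:225 30:173 32:118 34:60 36:49 38:51 40:55 42:58
-0.03 16:195 18:224 20:241 22:238 24:242 26:247 28:221 30:174 32:114 34:53 36:51 38:52 40:54 42:51
-0.036 16:228 18:245 20:243 22:240 24:241 26:241 28:234 30:200 32:132 34:83 36:52 38:49 40:57 42:60
tile front
0.012 30:18 32:34 34:53 36:97 38:175 40:214 42:242 44:244 46:248 48:219 50:179 52:101 54:39 56:32 58:37 60:55
0.02 30:227 32:229 34:234 36:236 38:236 40:234 42:234 44:234 46:238 48:242 50:229 52:215 54:204 56:188 58:155 60:116
0.025 30:247 32:240 34:240 36:240 38:240 40:240 42:242 44:243 46:246 48:230 50:197 52:164 54:139 56:137 58:138 60:105
plate z=.014
-0.07 1 57:54 59:56 61:43 63:24 65:72 67:142 69:176 71:201 73:203
-0.07 -1 57:35 59:47 61:73 6
[... 595 characters left out ...]
1 18:141 20:95 22:65 24:53
-0.02 -24:40 -22:37 -20:38 -18:70 -16:135 -14:172 -12:188 -10:168 -8:124 -6:86 -4:52 -2:44 0:46 2:44 4:40 6:64 8:93 10:136 12:175 14:191 16:195 18:141 20:93 22:65 24:47
0 -24:42 -22:42 -20:56 -18:84 -16:136 -14:177 -12:203 -10:194 -8:145 -6:101 -4:59 -2:45 0:48 2:45 4:40 6:72 8:123 10:158 12:183 14:192 16:194 18:147 20:101 22:68 24:44
0.02 -24:44 -22:44 -20:68 -18:99 -16:142 -14:177 -12:193 -10:184 -8:132 -6:88 -4:58 -2:44 0:45 2:43 4:39 6:70 8:128 10:164 12:185 14:189 16:183 18:142 20:95 22:67 24:44
0.05 -24:45 -22:32 -20:19 -18:92 -16:168 -14:181 -12:192 -10:151 -8:109 -6:76 -4:50 -2:47 0:46 2:44 4:43 6:48 8:83 10:138 12:174 14:196 16:178 18:130 20:89 22:53 24:45
```

The tile edge reads 31.2 mm against 30, so the camera is biased by about 1.2 mm. The rails and plate read +0.8 to 1.0 mm, so the lateral position is right within 1 mm. I'll shift by -0.7 mm and lower.

Call:
jog_arm --moves '[[[0,0,0,0,-0.0007,0.015,0.5],[0,0,0,0,0,0.012,0.5],[0,0,0,0,0,0.006,0.5],[0,0,0,0,0,0.003,0.5],[0,0,0,0,0,0.002,0.5],[0,0,0,0,0,0,0.5],[0,0,0,0,0,0,0.5]]]'

```text
time: 17.25
eef_pos: [0.4753, -0.2596, 0.0436]
orientation: [[-0.978, 0.208, 0.0], [0.208, 0.978, -0.0], [-0.0, -0.0, -1.0]]
force: [0.6, 0.6, -0.7]
gripper_width: 0.69
gripper_force: 65.1
```

Call:
jog_arm --moves '[[[0,0,0,0,0,0.001,0.5],[0,0,0,0,0,0,0.5],[0,0,0,0,0,0,0.5]]]'

```text
time: 17.55
eef_pos: [0.4752, -0.2595, 0.0424]
orientation: [[-0.978, 0.208, 0.0], [0.208, 0.978, -0.0], [-0.0, -0.0, -1.0]]
force: [0.2, 0.7, -1.2]
gripper_width: 0.693
gripper_force: 65.1
```

Call:
jog_arm --moves '[[[0,0,0,0,0.0003,0.0006,0.5],[0,0,0,0,0,0,0.5],[0,0,0,0,0,0,0.5]]]'

```text
time: 17.85
eef_pos: [0.4752, -0.2595, 0.0422]
orientation: [[-0.978, 0.208, 0.0], [0.208, 0.978, -0.001], [-0.0, -0.001, -1.0]]
force: [-2.6, 0.4, 4.9]
gripper_width: 0.693
gripper_force: 65.8
```

Call:
jog_arm --moves '[[[0,0,0,0,0,0.0006,0.5],[0,0,0,0,0,0,0.5],[0,0,0,0,0,0,0.5]]]'

```text
time: 18.15
eef_pos: [0.4752, -0.2595, 0.0422]
orientation: [[-0.978, 0.208, 0.0], [0.208, 0.978, -0.001], [-0.001, -0.001, -1.0]]
force: [-5.9, 1.3, 12.3]
gripper_width: 0.691
gripper_force: 66.6
```

The tile rests on the rails (contact at TCP z = .0422). I'll ease the downward force, then push along -x of the tool (gauge +x).

Call:
jog_arm --moves '[[[0,0,0,0,0,-0.0008,0.5],[0,0,0,-0.003,0,0,0.5],[0,0,0,-0.003,0,0,0.5],[0,0,0,-0.003,0,0,0.5],[0,0,0,0,0,0,0.5],[0,0,0,0,0,0,0.5]]]'

```text
time: 18.75
eef_pos: [0.4834, -0.2608, 0.0422]
orientation: [[-0.978, 0.208, -0.001], [0.208, 0.978, 0.0], [0.001, -0.0, -1.0]]
force: [-5.5, 1.6, 8.8]
gripper_width: 0.692
gripper_force: 66.3
```

Call:
jog_arm --moves '[[[0,0,0,-0.002,0,0,0.5],[0,0,0,-0.002,0,0,0.5],[0,0,0,0,0,0,0.5],[0,0,0,0,0,0,0.5]]]'

```text
time: 19.15
eef_pos: [0.4871, -0.2616, 0.0422]
orientation: [[-0.978, 0.208, -0.002], [0.208, 0.978, 0.0], [0.002, -0.0, -1.0]]
force: [-6.5, 1.4, 11.1]
gripper_width: 0.685
gripper_force: 66.4
```

Call:
jog_arm --moves '[[[0,0,0,-0.002,0,0,0.5],[0,0,0,-0.002,0,0,0.5],[0,0,0,0,0,0,0.5],[0,0,0,0,0,0,0.5]]]'

```text
time: 19.55
eef_pos: [0.4885, -0.2619, 0.0421]
orientation: [[-0.978, 0.209, -0.006], [0.209, 0.978, 0.001], [0.007, -0.0, -1.0]]
force: [-16.4, 2.4, 20.0]
gripper_width: 0.695
gripper_force: 67.4
```

The downward force is growing, and with it the friction. I'll lift slightly before pushing on.

Call:
jog_arm --moves '[[[0,0,0,0,0,-0.0015,0.5],[0,0,0,0,0,0,0.5],[0,0,0,0,0,0,0.5]]]'

```text
time: 19.85
eef_pos: [0.4911, -0.2623, 0.0429]
orientation: [[-0.978, 0.208, -0.002], [0.208, 0.978, 0.001], [0.002, 0.0, -1.0]]
force: [-4.3, -0.4, -1.7]
gripper_width: 0.693
gripper_force: 65.3
```

```bash
python3 - <<'E'
from h import *
st=r.state();print(st['force'],st['wrist_torque'],st['eef_pos'])
t=snap('top','top6');s=snap('side','side6'); b=cv2.resize(t['image'][135:225,293:343,::-1],None,fx=5,fy=5,interpolation=cv2.INTER_CUBIC)
a=cv2.resize(s['image'][115:185,210:310,::-1],None,fx=5,fy=5,interpolation=cv2.INTER_CUBIC); a=cv2.copyMakeBorder(a,0,100,0,0,cv2.BORDER_CONSTANT)
cv2.imwrite('pics/c6.png',np.hstack([a,b]))
E
```

```text
[-4.31053758 -0.41081283 -1.67997759] [ 0.1625399   0.85202812 -0.02865988] [ 0.49107503 -0.26232105  0.04287364]
```

View pics/c6.png

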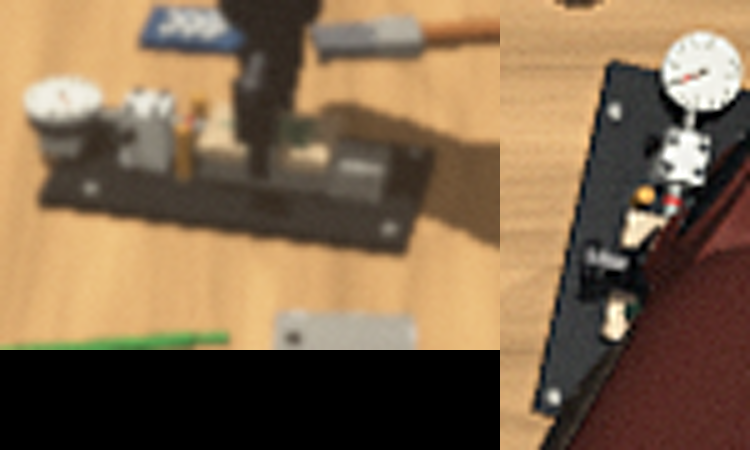

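The dial hand has turned, so the plunger is being moved, and the lift has freed the stick. I'll advance on towards the posts.

Call:
jog_arm --moves '[[[0,0,0,-0.0015,0,0,0.5],[0,0,0,-0.0015,0,0,0.5],[0,0,0,-0.0015,0,0,0.5],[0,0,0,0,0,0,0.5],[0,0,0,0,0,0,0.5]]]'

```text
time: 20.45
eef_pos: [0.4956, -0.2633, 0.043]
orientation: [[-0.978, 0.208, -0.002], [0.208, 0.978, 0.001], [0.002, 0.0, -1.0]]
force: [-6.1, 0.6, -1.9]
gripper_width: 0.689
gripper_force: 65.3
```

```bash
python3 - <<'E'
from h import *
st=r.state();print(st['force'],st['wrist_torque'],st['eef_pos'],st['orientation'].round(4))
E
```

```text
[-6.12175113  0.64807463 -1.93653927] [ 0.16691237  1.23795538 -0.0309023 ] [ 0.49561146 -0.263309    0.04296847] [[-9.781e-01  2.079e-01 -1.600e-03]
 [ 2.079e-01  9.782e-01  6.000e-04]
 [ 1.600e-03  3.000e-04 -1.000e+00]]
```

The plunger is about 7.4 mm in (6.1 N), leaving 2.6 mm. I'll settle the tile on the rails lightly, correcting the small pitch, then go on.

Call:
jog_arm --moves '[[[0,-0.1,0,0,0,0.0005,0.5],[0,0,0,0,0,0.0004,0.5],[0,0,0,0,0,0,0.5],[0,0,0,0,0,0,0.5]]]'

```text
time: 20.85
eef_pos: [0.4959, -0.2634, 0.0424]
orientation: [[-0.978, 0.208, 0.001], [0.208, 0.978, 0.0], [-0.001, 0.0, -1.0]]
force: [-6.6, 1.4, 0.8]
gripper_width: 0.691
gripper_force: 65.7
```

Call:
jog_arm --moves '[[[0,0,0,-0.001,0,0,0.5],[0,0,0,-0.001,0,0,0.5],[0,0,0,0,0,0,0.5],[0,0,0,0,0,0,0.5]]]'

```text
time: 21.25
eef_pos: [0.4977, -0.2638, 0.0424]
orientation: [[-0.978, 0.208, 0.0], [0.208, 0.978, 0.0], [-0.0, 0.0, -1.0]]
force: [-7.3, 1.6, 1.9]
gripper_width: 0.687
gripper_force: 65.8
```

```bash
python3 - <<'E'
from h import *
st=r.state();print(st['force'],st['wrist_torque'],st['eef_pos'],st['orientation'].round(4))
E
```

```text
[-7.27501997  1.62489449  1.89704817] [0.29369381 1.27008777 0.01015282] [ 0.49766136 -0.263751    0.04240265] [[-9.782e-01  2.079e-01  4.000e-04]
 [ 2.079e-01  9.782e-01  1.000e-04]
 [-4.000e-04  2.000e-04 -1.000e+00]]
```

Light contact (net fz about 3.8 N). Now the last small steps.

Call:
jog_arm --moves '[[[0,0,0,-0.0006,0,0,0.5],[0,0,0,0,0,0,0.5],[0,0,0,0,0,0,0.5]]]'

```text
time: 21.55
eef_pos: [0.4977, -0.2638, 0.0424]
orientation: [[-0.978, 0.208, -0.001], [0.208, 0.978, 0.0], [0.001, 0.0, -1.0]]
force: [-9.1, 1.8, 4.4]
gripper_width: 0.69
gripper_force: 66.0
```

Call:
jog_arm --moves '[[[0,0,0,-0.0006,0,0,0.5],[0,0,0,0,0,0,0.5],[0,0,0,0,0,0,0.5]]]'

```text
time: 21.85
eef_pos: [0.4978, -0.2638, 0.0424]
orientation: [[-0.978, 0.208, -0.001], [0.208, 0.978, 0.0], [0.002, 0.0, -1.0]]
force: [-11.2, 3.0, 5.2]
gripper_width: 0.694
gripper_force: 66.2
```

```bash
python3 - <<'E'
from h import *
st=r.state();print(st['force'],st['wrist_torque'],st['eef_pos'],st['orientation'].round(4))
E
```

```text
[-11.18800307   2.97007515   5.16891497] [ 3.29324443e-01  2.18671270e+00 -1.38481621e-03] [ 0.49778718 -0.26379208  0.04239247] [[-9.781e-01  2.082e-01 -1.500e-03]
 [ 2.082e-01  9.781e-01  4.000e-04]
 [ 1.500e-03  1.000e-04 -1.000e+00]]
```

Stopped at x = .4977, as expected for the posts, and the yaw torque stays near 0, so the load is even. I'll build up the push to about 20 N with a small pitch correction.

Call:
jog_arm --moves '[[[0,-0.1,0,-0.0006,0,-0.0002,0.5],[0,0,0,-0.0006,0,0,0.5],[0,0,0,0,0,0,0.5],[0,0,0,0,0,0,0.5]]]'

```text
time: 22.25
eef_pos: [0.4979, -0.2637, 0.0424]
orientation: [[-0.978, 0.209, -0.002], [0.209, 0.978, 0.0], [0.002, 0.0, -1.0]]
force: [-14.9, 1.9, 7.2]
gripper_width: 0.689
gripper_force: 66.4
```

```bash
python3 - <<'E'
from h import *
st=r.state();print(st['force'],st['wrist_torque'],st['eef_pos'],st['orientation'].round(4))
E
```

```text
[-14.93616272   1.9336342    7.23844335] [ 0.36712958  2.89140924 -0.18053847] [ 0.49788595 -0.2637424   0.0423637 ] [[-9.780e-01  2.085e-01 -1.800e-03]
 [ 2.085e-01  9.780e-01  5.000e-04]
 [ 1.900e-03  1.000e-04 -1.000e+00]]
```

Call:
jog_arm --moves '[[[0,-0.1,0,-0.0006,0,-0.0002,0.5],[0,0,0,-0.0004,0,0,0.5],[0,0,0,0,0,0,0.5],[0,0,0,0,0,0,0.5]]]'

```text
time: 22.65
eef_pos: [0.498, -0.2638, 0.0424]
orientation: [[-0.978, 0.209, -0.002], [0.209, 0.978, 0.0], [0.002, 0.0, -1.0]]
force: [-18.0, 2.0, 8.7]
gripper_width: 0.689
gripper_force: 66.5
```

```bash
python3 - <<'E'
from h import *
st=r.state();print(st['force'],st['wrist_torque'],st['eef_pos'],st['orientation'].round(4))
E
```

```text
[-17.96456534   2.0039477    8.69364252] [ 0.34434251  3.55912345 -0.17702418] [ 0.49796045 -0.2637519   0.04236053] [[-9.780e-01  2.088e-01 -1.800e-03]
 [ 2.088e-01  9.780e-01  4.000e-04]
 [ 1.900e-03  0.000e+00 -1.000e+00]]
```

The yaw torque now reads -0.18 Nm, so the right post carries nearly all of it. The gauge is a touch more clockwise than -12.0°. I'll turn the tile +0.3° about tool z until the torque balances.

Call:
jog_arm --moves '[[[0,0,0.2,0,0,0,0.5],[0,0,0,0,0,0,0.5],[0,0,0,0,0,0,0.5]]]'

```text
time: 22.95
eef_pos: [0.498, -0.2636, 0.0423]
orientation: [[-0.977, 0.212, -0.002], [0.212, 0.977, 0.001], [0.002, 0.0, -1.0]]
force: [-18.2, 2.9, 8.8]
gripper_width: 0.691
gripper_force: 66.4
```

```bash
python3 - <<'E'
from h import *
st=r.state();print(st['force'],st['wrist_torque'],st['eef_pos'],st['orientation'].round(4))
E
```

```text
[-18.16756378   2.87123062   8.76241084] [ 0.43854232  3.42840838 -0.07118722] [ 0.49797789 -0.26361887  0.04233847] [[-9.773e-01  2.120e-01 -1.800e-03]
 [ 2.120e-01  9.773e-01  7.000e-04]
 [ 1.900e-03  3.000e-04 -1.000e+00]]
```

Call:
jog_arm --moves '[[[0,0,0.2,0,0,0,0.5],[0,0,0,0,0,0,0.5],[0,0,0,0,0,0,0.5]]]'

```text
time: 23.25
eef_pos: [0.4981, -0.2635, 0.0424]
orientation: [[-0.977, 0.215, -0.002], [0.215, 0.977, 0.001], [0.002, 0.0, -1.0]]
force: [-17.6, 3.5, 9.1]
gripper_width: 0.691
gripper_force: 66.5
```

```bash
python3 - <<'E'
from h import *
st=r.state();print(st['force'],st['wrist_torque'],st['eef_pos'],st['orientation'].round(4))
E
```

```text
[-17.63900628   3.46951383   9.11482335] [0.54175646 3.41169997 0.08353915] [ 0.49805184 -0.26352498  0.04235632] [[-9.766e-01  2.151e-01 -1.700e-03]
 [ 2.151e-01  9.766e-01  8.000e-04]
 [ 1.800e-03  4.000e-04 -1.000e+00]]
```

Zero torque falls at about -12.33°, which matches the refined camera fit. I'll turn back 0.1°, push to about 20 N, and check the dial.

Call:
jog_arm --moves '[[[0,0,-0.1,-0.0006,0,-0.0003,0.5],[0,0,0,0,0,0,0.5],[0,0,0,0,0,0,0.5],[0,0,0,0,0,0,0.5]]]'

```text
time: 23.65
eef_pos: [0.4981, -0.2635, 0.0424]
orientation: [[-0.977, 0.214, -0.003], [0.214, 0.977, 0.001], [0.003, 0.001, -1.0]]
force: [-18.7, 4.6, 7.9]
gripper_width: 0.689
gripper_force: 66.2
```

```bash
python3 - <<'E'
from h import *
st=r.state();print(st['force'],st['wrist_torque'],st['eef_pos'],st['orientation'].round(4))
t=snap('top','top7');s=snap('side','side7'); b=cv2.resize(t['image'][135:225,293:353,::-1],None,fx=6,fy=6,interpolation=cv2.INTER_CUBIC)
a=cv2.resize(s['image'][115:205,213:283,::-1],None,fx=6,fy=6,interpolation=cv2.INTER_CUBIC)
cv2.imwrite('pics/c7.png',np.hstack([a,b]))
E
```

```text
[-18.71566909   4.55997892   7.89935226] [ 0.44937011  3.64723502 -0.14349533] [ 0.49807719 -0.26351058  0.04237168] [[-9.769e-01  2.138e-01 -2.800e-03]
 [ 2.138e-01  9.769e-01  1.100e-03]
 [ 2.900e-03  5.000e-04 -1.000e+00]]
```

View pics/c7.png

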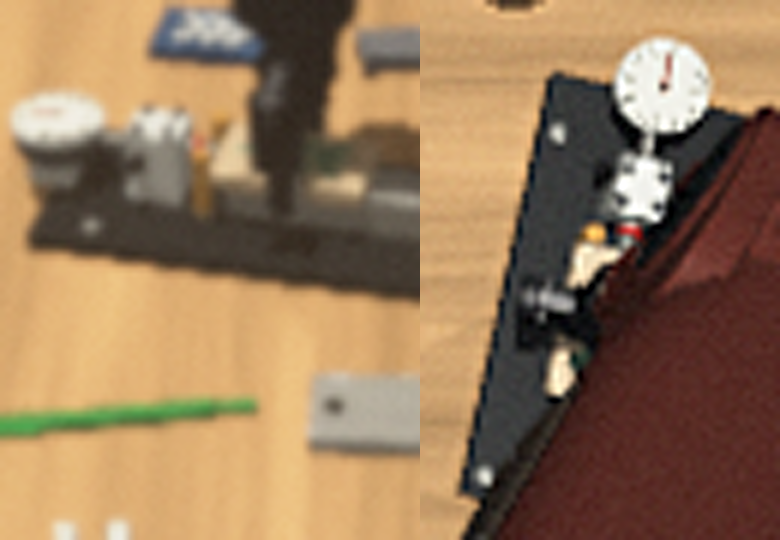

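The dial hand points from (663,85) to (668,57), along the gauge's +x within about 2°, so the plunger is level with the posts. The tile lies on the rails against the post. I'll trim the yaw torque slightly so that both posts share the load.

Call:
jog_arm --moves '[[[0,0,0.1,0,0,0,0.5],[0,0,0,0,0,0,0.5],[0,0,0,0,0,0,0.5]]]'

```text
time: 24.05
eef_pos: [0.4981, -0.2635, 0.0424]
orientation: [[-0.977, 0.215, -0.003], [0.215, 0.977, 0.001], [0.003, 0.001, -1.0]]
force: [-19.5, 2.7, 7.6]
gripper_width: 0.691
gripper_force: 66.3
```

```bash
python3 - <<'E'
from h import *
st=r.state();print(st['force'],st['wrist_torque'],st['eef_pos'],st['orientation'].round(4))
E
```

```text
[-19.54126771   2.70662755   7.63264313] [0.48828284 3.66281744 0.10692017] [ 0.49805452 -0.26349666  0.04235571] [[-9.766e-01  2.152e-01 -2.800e-03]
 [ 2.152e-01  9.766e-01  1.100e-03]
 [ 3.000e-03  5.000e-04 -1.000e+00]]
```

A 0.08° turn swings the torque from -0.14 to +0.11 Nm. That stiffness means both posts are in contact. I'll trim by half.

Call:
jog_arm --moves '[[[0,0,-0.04,0,0,0,0.5],[0,0,0,0,0,0,0.5],[0,0,0,0,0,0,0.5]]]'

```text
time: 24.35
eef_pos: [0.4981, -0.2635, 0.0424]
orientation: [[-0.977, 0.215, -0.003], [0.215, 0.977, 0.001], [0.003, 0.001, -1.0]]
force: [-19.1, 2.5, 7.0]
gripper_width: 0.689
gripper_force: 66.3
```

```bash
python3 - <<'E'
from h import *
st=r.state();print(st['force'],st['wrist_torque'],st['gripper_force'])
f=st['force']; push=-(f[0]*.977-f[1]*.213); print(push)
if 15<push<25 and abs(st['wrist_torque'][2])<.1: print(r.finish_job())
E
```

```text
[-19.09238121   2.53439457   6.97571033] [0.41140049 3.59026956 0.0220129 ] 66.30606651306152
19.193082480904128
the job is handed in; nothing more can be done
None
```

The job is handed in at 24.4 s: I squeezed the air gun's trigger for about a second, it sprang back out, and the leaf tile is now held flat on the rails against both brass posts at about 19 N, with the dial hand at +x.

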